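# Stack the discs in an instrument housing and hold its cover ready for screwing

### The job

Build up the instrument housing: lay the large disc flat in the middle of its floor, inside the scribed ring, and then lay the small disc centred on top of it, setting them down rather than dropping them. Then pick up the rear cover plate by its terminal block and finish while holding it level and still about 20 mm above the four standoffs, each of its holes straight above a threaded hole (either way round will do), touching neither standoffs nor discs, so that a mate can drive the screws; do not put it down or let go. Leave the other things on the bench where they are.

Things in the scene. Friction and masses are not known exactly. Their poses are not given: they have to be found in the camera images.
- housing: fixed grey instrument housing lying face down: slab 150 (its x) x 110 (its y) x 10 mm with four upright round aluminium standoffs, 16 mm in diameter, at x = +-60, y = +-40 mm, rising 26 mm above the slab (tops 36 mm above the bench), each with a 6 mm threaded hole in a brass insert in its top. Origin: centre of its underside, z up. Yaw within +-0.5 rad.
- seat (a point): centre of the top face of the housing's slab (10 mm above the bench), centre of the black scribed ring of 58 mm diameter; axes as the housing's
- tap_a (a point): mouth of the threaded hole on top of the standoff at housing x = +60, y = +40 mm, 36 mm above the bench
- tap_b (a point): mouth of the threaded hole on top of the standoff diagonally across, at housing x = -60, y = -40 mm
- cover: loose rear cover lying flat on the bench, about 0.2 to 0.3 kg: aluminium plate 150 (x) x 110 (y) x 5 mm, four 10 mm through holes at x = +-60, y = +-40 mm, and a black terminal block standing in its middle, 50 long (x), 20 wide (y), 34 mm tall (top 39 mm above the underside): grip it from above across its 20 mm. Origin: centre of the underside, z up. Yaw within +-0.6 rad. Balanced about the block.
- hole_a (a point): centre of the cover's hole at its x = +60, y = +40 mm, on the underside
- hole_b (a point): centre of the cover's hole diagonally across, x = -60, y = -40 mm, on the underside
- large_disc: loose flat black rubber disc, 50 mm in diameter, 12 mm thick, lying on the bench on the robot's left (either the near or the far place). Origin: centre of its underside.
- small_disc: loose flat aluminium disc, 38 mm in diameter, 12 mm thick, lying on the bench at the other of the two places on the left. Origin: centre of its underside. Stacked right, its top is 34 mm above the bench, 2 mm below the standoff tops.
- screwdriver: bystander: screwdriver with black handle, 190 mm, lying on the far side of the bench; origin under its middle
- screw_tray: bystander: open grey plastic tray with screws, 90 x 70 x 30 mm, on the far side of the bench; origin: centre of its underside
- gauge: bystander: round dial gauge lying face up, 82 mm in diameter, 46 mm tall, on the far side of the bench, right of the tray; origin: centre of its underside
- oil_tin: bystander: upright tin, 66 mm in diameter, 100 mm tall, far left; origin: centre of its underside
There are look-alikes about, which are no part of the job. What is shaped like the large_disc but yellow is not meant. Leave any pink look-alike of the cover alone.

How it is judged:
On the way, in this order (a step that is already met when the one before it is completed fails the run):
1. the large disc lies flat, released, in the middle of the housing's floor (within 6 mm) (horizontal distance between large_disc and seat below 0.006 m and z of large_disc in the frame of seat between -0.003 and 0.003 m and angle between large_disc's own z axis and vertical below 0.1 rad and contact force between the fingers and large_disc below 0.05 N and linear speed of large_disc below 0.02 m/s), for 0.2 s.
2. the small disc lies flat, released, centred on the large disc (within 6 mm), which is still in the middle (all of step 1 and horizontal distance between small_disc and seat below 0.006 m and z of small_disc in the frame of seat between 0.009 and 0.015 m and angle between small_disc's own z axis and vertical below 0.1 rad and contact force between the fingers and small_disc below 0.05 N and linear speed of small_disc below 0.02 m/s and horizontal distance between small_disc and large_disc below 0.006 m), for 0.2 s.
At the end, for the whole second after the job is handed in: Discs flat, released, large below small, centred within 6 mm on the seat and each other; cover held by the fingers, still, level (0.09 rad), 8 to 35 mm above the standoffs, holes within 4 mm of the threaded holes (either way round), touching neither housing, discs nor bystanders (all of step 2 and ((horizontal distance between hole_a and tap_a below 0.004 m and horizontal distance between hole_b and tap_b below 0.004 m) or (horizontal distance between hole_a and tap_b below 0.004 m and horizontal distance between hole_b and tap_a below 0.004 m)) and z of hole_a in the frame of seat between 0.034 and 0.061 m and z of hole_b in the frame of seat between 0.034 and 0.061 m and angle between cover's own z axis and vertical below 0.09 rad and contact force between the fingers and cover above 1 N and linear speed of cover below 0.02 m/s and angular speed of cover below 0.15 rad/s and contact force between cover and housing below 0.1 N and contact force between cover and large_disc below 0.1 N and contact force between cover and small_disc below 0.1 N and contact force between cover and screwdriver below 0.1 N and contact force between cover and screw_tray below 0.1 N and contact force between cover and gauge below 0.1 N and contact force between cover and oil_tin below 0.1 N); the arm keeps its last pose, push and grip.
It fails at once if a bystander (screwdriver, screw tray, gauge, oil tin) is shifted by more than 30 mm (distance of any of screwdriver, screw_tray, gauge, oil_tin from where it was at the start of the episode above 0.03 m).
It fails at once if a disc or the cover is dropped (falls free, faster than 0.7 m/s) ((linear speed of large_disc above 0.7 m/s and contact force between the fingers and large_disc below 0.05 N) or (linear speed of small_disc above 0.7 m/s and contact force between the fingers and small_disc below 0.05 N) or (linear speed of cover above 0.7 m/s and contact force between the fingers and cover below 0.05 N)).
It also fails if it takes over 67 s, if anything falls off the work surface, if the arm or the gripper's body presses on something with over 40 N, if the wrist force passes 120 N, or if a joint passes its speed limit or range.

### The arm

A 6-joint arm with a two-finger parallel gripper is mounted at the origin on the work surface. World frame = base frame: x ahead of the robot, y to its left, z up, the work surface at z = 0. Lengths are in m, angles in rad, forces in N, time in s.
With the tool pointing down it reaches from about 0.275 to 0.85 m from the base axis. Payload 19 kg.
Tool frame: the origin (TCP) lies at the very end of the fingers, on their centre line; the grasp point (between the pads) lies 19 mm behind it; y points along the fingers, z is the direction in which the jaws open and shut, and the axes are right-handed (so a half turn about y gives the same grasp; the last joint's range is limited). The gripper opens to 85 mm and grips with 20 to 120 N. Pads are 22 mm wide; open, the fingers measure 114 mm over their backs; the gripper's body (76 mm by 85 mm) begins 54 mm behind the grasp point. The pads swing forward as they close: fully open they stand 13 mm farther back than shut.
Start: joints at [-1.39, 0.15, 1.437, -0, 1.554, -0.134], TCP at [0.178, -0.547, 0.21] pointing down, gripper open.
Joint ranges: [-2.8, 2.8], [-0.68, 2.1], [0.12, 2.68], [-1.39, 4.53], [0.16, 2.79], [-2.81, 2.81]. Speed limits (rad/s): [1.89, 1.89, 2.22, 3.01, 3.01, 3.01].

### API

Orientations are given as a rotation vector (axis times angle).
In Python, from rig import telemetry, imaging, close_job, regions_of, landmark_of gives the robot as it stands.
- The arm moves only by the tool move_arm, never from a script. Its argument "increments" is a list of rows, each an object of numbers: "tx", "ty", "tz": the shift along the world's x, y, z in m; "wx", "wy", "wz": the turn, a rotation vector about the world's x, y, z in rad. In form: [{"tx": .., "ty": .., "tz": .., "wx": .., "wy": .., "wz": ..}, ...]. A call has 1 to 10 rows; each row is the pose to reach, as a shift and turn from the pose commanded when the call began; what a row does not reach only later rows make up. A row lasts 1/12 s, in which the tool goes at most 41.7 mm and 7.16 degrees, less where a joint would pass 70% of its speed; a pose out of reach is approached as far as the arm can. A call with a gripper value outside its range is refused whole. "jaw" is the finger opening in m, from 0 to 0.0854, set as the call begins (left out, the last holds). The fingers move at their own pace and stop on an object; "newtons" is the grip in N (left out, the last holds). Time passes only in rows, so rows that repeat a pose let the fingers close. It gives the time, the measured TCP pose, the force and the opening at its end, in the units of the state.
- telemetry.get_state(): the state, without advancing time (a new reading comes with each control period).
- imaging.read_camera(name): name is "scene" or "top" or "wrist"; returns the picture (480x640x3 uint8, red, green, blue); there is no depth.
- imaging.calibration(name): a dict with "camera_matrix" (3x3 intrinsics, pixels), "extrinsics" (4x4, takes a point from world to camera coordinates). Camera axes: x right, y up, looking along -z (the intrinsics and any distortion apply to the point x, -y, -z); pixel columns grow to the right and rows downward; lengths in m; the calibration is good to about 2 mm. A picture is of the moment at which its call begins: read the wrist's pose just before it. calibration takes no time and is no camera call; for the wrist camera it gives the pose at the moment of the call.
- close_job(): hands the job in, once; it reports no verdict.
Trained networks look in the newest picture that a camera, given by its name, has taken for a name from the list of things; names that differ only in an ending like _2 or _b are one class to them, and where a whole thing is asked for, a point or a joint stands for the part that bears it (a point fixed in the world has none). Each returns a list of dicts, best first, with "p" (0 to 1); they miss things now and then, are a little off and sometimes report something else, mostly with a low value. They report only what shows in the picture. A call takes as long as a camera call. They do not tell look-alikes from the thing itself.
- regions_of(label, camera): "region" (480x640 bool, what is visible of it) and "position" ([column, row] in pixels, amid what is visible of it).
- landmark_of(label, camera): "position" ([column, row] in pixels: a listed point, or the origin of a listed thing).
The state is a dict: "t": time; "qpos": joint angles; "qvel": joint speeds; "effort": joint torques, N m; "ee_pos": TCP position; "orientation": TCP orientation; "ft_force": force on the tool from outside, world axes, zero at the start; "ft_torque": the same for the moment, N m; "grip_width": finger opening in m.
Only numpy, scipy, OpenCV 4.12 (cv2) and the standard library are available. Lean on these libraries where they do the work, as an engineer would, in place of code of your own. Each camera call takes 0.05 s, during which the arm holds its last target. There are 200 camera calls.

## Working session

There is one attempt and no reset: what is moved stays moved. The work goes in short steps, Python scripts to look and compute and a tool call to move; the robot and the scene stay as the last step left them, time stands still between calls to the robot, and variables do not carry over. Pictures are saved under pics/ and viewed, about 8 in all and at most 12, crops included, and the job is handed in when it is done.

Besides the shell and the picture viewer there is one more tool, called as name([rows], argument=value, ...), one row to a line, values as JSON. move_arm: Moves the arm, as the interface text tells. Its arguments: {"type":"object","properties":{"increments":{"type":"array"},"jaw":{"type":"number"},"newtons":{"type":"number"}},"required":["increments"]}

```bash
ls; mkdir -p pics; python3 - <<'E'
from rig import telemetry, imaging
import cv2,numpy as np
s=telemetry.get_state();print(s['t'],s['ee_pos'],s['orientation'],s['grip_width'])
a=imaging.read_camera('top');b=imaging.read_camera('scene')
cv2.imwrite('pics/top.png',a[:,:,::-1]);cv2.imwrite('pics/scene.png',b[:,:,::-1])
for c in('top','wrist'):
  k=imaging.calibration(c);print(c,k)
E
```

```text
pics
0.0 [ 0.17796792 -0.54651     0.20929726] [-0.32564491  2.05270289 -2.05029032] 0.08522504464278746
top {'camera_matrix': array([[478.5405255 ,   0.        , 316.55789573],
       [  0.        , 478.5405255 , 237.22089566],
       [  0.        ,   0.        ,   1.        ]]), 'extrinsics': array([[-0.00974107, -0.99991996, -0.00807424,  0.04382638],
       [ 0.99719102, -0.01031354,  0.07418698, -0.5355986 ],
       [-0.07426431, -0.0073289 ,  0.99721166, -1.21509509],
       [ 0.        ,  0.        ,  0.        ,  1.        ]])}
wrist {'camera_matrix': array([[388.7426905 ,   0.        , 319.09316614],
       [  0.        , 388.7426905 , 244.54592462],
       [  0.        ,   0.        ,   1.        ]]), 'extrinsics': array([[ 3.10020496e-01, -9.50729715e-01, -5.47843546e-04,
        -5.74704938e-01],
       [ 9.04622615e-01,  2.95162749e-01, -3.07468497e-01,
         4.03478357e-02],
       [ 2.92481140e-01,  9.48259444e-02,  9.51558103e-01,
        -3.77698984e-01],
       [ 0.00000000e+00,  0.00000000e+00,  0.00000000e+00,
         1.00000000e+00]])}
```

View pics/top.png

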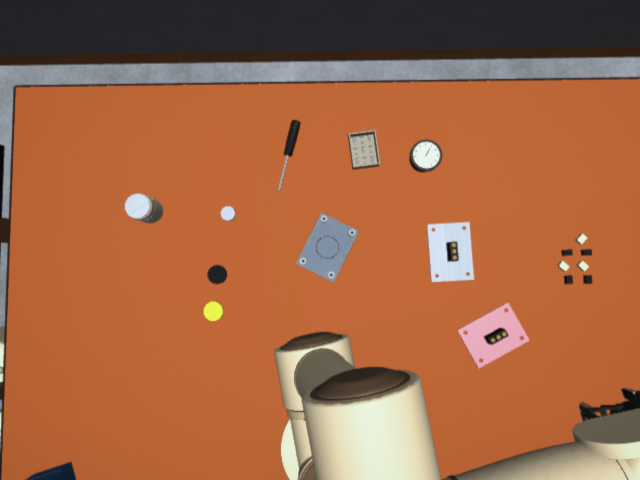

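```bash
cat > h.py <<'E'
from rig import telemetry, imaging, regions_of, landmark_of
import cv2,numpy as np
from scipy.spatial.transform import Rotation as R
def ray(c,px,z,k=None):
    k=k or imaging.calibration(c);K=k['camera_matrix'];E=k['extrinsics']
    d=np.linalg.inv(K)@[px[0],px[1],1.];d=E[:3,:3].T@(d*[1,-1,-1]);o=-E[:3,:3].T@E[:3,3]
    return (o+d*(z-o[2])/d[2])
def tool():
    s=telemetry.get_state();M=R.from_rotvec(s['orientation']).as_matrix()
    return s,M
E
python3 - <<'E'
from h import *
s,M=tool();print(M.round(3))
H={'large_disc':.0,'small_disc':.0,'housing':0,'seat':.01,'tap_a':.036,'tap_b':.036,'cover':0,'hole_a':0,'hole_b':0,'screwdriver':0,'screw_tray':0,'gauge':0,'oil_tin':0}
for n,z in H.items():
  for r in landmark_of(n,'top')[:4]:print(n,round(r['p'],2),np.round(r['position'],1),ray('top',r['position'],z).round(4))
E
```

```text
[[-0.951 -0.     0.31 ]
 [-0.31   0.001 -0.951]
 [-0.    -1.    -0.001]]
large_disc 0.86 [220.6 273.6] [0.4448 0.2902 0.    ]
large_disc 0.52 [212.6 312. ] [0.3455 0.3105 0.    ]
small_disc 0.64 [230.7 211.7] [0.6073 0.2644 0.    ]
housing 0.79 [327.9 247.1] [0.5113 0.0091 0.    ]
seat 0.83 [328.6 244.3] [0.518  0.0074 0.01  ]
tap_a 0.97 [323.7 217.8] [0.5844 0.0196 0.036 ]
tap_a 0.61 [330.8 276.6] [0.4345 0.0032 0.036 ]
tap_b 0.97 [323.7 217.8] [0.5844 0.0196 0.036 ]
tap_b 0.61 [330.8 276.6] [0.4345 0.0032 0.036 ]
cover 0.96 [448.9 251.5] [ 0.4965 -0.3067  0.    ]
cover 0.57 [492.6 334.1] [ 0.2825 -0.4126  0.    ]
cover 0.48 [432.9 228.7] [ 0.5568 -0.2666  0.    ]
hole_a 0.97 [504.5 307.7] [ 0.3497 -0.4457  0.    ]
hole_a 0.95 [464.9 270.2] [ 0.4474 -0.3467  0.    ]
hole_a 0.82 [432.6 229.2] [ 0.5554 -0.2658  0.    ]
hole_a 0.75 [479.6 361.7] [ 0.2128 -0.3767  0.    ]
hole_b 0.97 [504.5 307.7] [ 0.3497 -0.4457  0.    ]
hole_b 0.95 [464.9 270.2] [ 0.4474 -0.3467  0.    ]
hole_b 0.82 [432.6 229.2] [ 0.5554 -0.2658  0.    ]
hole_b 0.75 [479.6 361.7] [ 0.2128 -0.3767  0.    ]
screwdriver 0.73 [287.7 158.3] [0.7486 0.1132 0.    ]
screw_tray 0.59 [363.  149.7] [ 0.7694 -0.0871  0.    ]
gauge 0.58 [419.8 157. ] [ 0.748  -0.2372  0.    ]
oil_tin 0.64 [152.9 212. ] [0.6088 0.4701 0.    ]
```

Top view: the black disc is at px (217,274) with a yellow look-alike at (213,311). The aluminium disc is at (228,213). The housing is at (328,247), its standoffs at (324,217), (352,232), (303,261) and (333,274). The cover is at (451,251), and the pink look-alike at (494,336) is to be left alone.

Next I move to between the cover and the housing for a wrist view.

move_arm([
  {"tx": 0.32, "ty": 0.4, "wz": 0.81},
  {"tx": 0.32, "ty": 0.4, "wz": 0.81},
  {"tx": 0.32, "ty": 0.4, "wz": 0.81},
  {"tx": 0.32, "ty": 0.4, "wz": 0.81},
  {"tx": 0.32, "ty": 0.4, "wz": 0.81},
  {"tx": 0.32, "ty": 0.4, "wz": 0.81},
  {"tx": 0.32, "ty": 0.4, "wz": 0.81},
  {"tx": 0.32, "ty": 0.4, "wz": 0.81},
  {"tx": 0.32, "ty": 0.4, "wz": 0.81},
  {"tx": 0.32, "ty": 0.4, "wz": 0.81},
], jaw=0.068, newtons=30)

```text
invalid input
```

```bash
python3 - <<'E'
from h import *
s,M=tool();print(s['t'],s['ee_pos'],s['qpos'].round(2) if hasattr(s['qpos'],'round') else s['qpos'],M.round(3)[:,2],np.round(s['qvel'],2))
E
```

```text
0.75 [ 0.17802979 -0.54671925  0.2098853 ] [-1.39  0.15  1.44  0.    1.55 -0.13] [ 0.31  -0.951 -0.   ] [-0.  0. -0.  0.  0. -0.]
```

move_arm([
  {"tx": 0.32, "ty": 0.4, "tz": 0, "wx": 0, "wy": 0, "wz": 0.81},
  {"tx": 0.32, "ty": 0.4, "tz": 0, "wx": 0, "wy": 0, "wz": 0.81},
  {"tx": 0.32, "ty": 0.4, "tz": 0, "wx": 0, "wy": 0, "wz": 0.81},
  {"tx": 0.32, "ty": 0.4, "tz": 0, "wx": 0, "wy": 0, "wz": 0.81},
  {"tx": 0.32, "ty": 0.4, "tz": 0, "wx": 0, "wy": 0, "wz": 0.81},
  {"tx": 0.32, "ty": 0.4, "tz": 0, "wx": 0, "wy": 0, "wz": 0.81},
  {"tx": 0.32, "ty": 0.4, "tz": 0, "wx": 0, "wy": 0, "wz": 0.81},
  {"tx": 0.32, "ty": 0.4, "tz": 0, "wx": 0, "wy": 0, "wz": 0.81},
  {"tx": 0.32, "ty": 0.4, "tz": 0, "wx": 0, "wy": 0, "wz": 0.81},
  {"tx": 0.32, "ty": 0.4, "tz": 0, "wx": 0, "wy": 0, "wz": 0.81},
], jaw=0.068, newtons=30)

```text
t: 1.58
ee_pos: [0.4392, -0.2195, 0.2102]
orientation: [-0.964, 1.529, -1.53]
ft_force: [-0.7, -1.7, -0.1]
grip_width: 0.068
```

move_arm([
  {"tx": 0.06, "ty": 0.073, "tz": 0, "wx": 0, "wy": 0, "wz": 0},
  {"tx": 0.06, "ty": 0.073, "tz": 0, "wx": 0, "wy": 0, "wz": 0},
  {"tx": 0.06, "ty": 0.073, "tz": 0, "wx": 0, "wy": 0, "wz": 0},
  {"tx": 0.06, "ty": 0.073, "tz": 0, "wx": 0, "wy": 0, "wz": 0},
  {"tx": 0.06, "ty": 0.073, "tz": 0, "wx": 0, "wy": 0, "wz": 0},
])

```text
t: 2.0
ee_pos: [0.4984, -0.1479, 0.2097]
orientation: [-0.966, 1.529, -1.528]
ft_force: [-0.2, 0.1, -0.2]
grip_width: 0.0678
```

```bash
cat > look.py <<'E'
from h import *
import sys
def look(fn,names,cam='wrist'):
    k=imaging.calibration(cam);s,M=tool()
    print('t',s['t'],'tcp',np.round(s['ee_pos'],4),'jaw ang',round(np.arctan2(M[1,2],M[0,2]),4),'q',np.round(s['qpos'],2))
    im=imaging.read_camera(cam);cv2.imwrite('pics/'+fn,im[:,:,::-1])
    for n,z in names.items():
        for r in landmark_of(n,cam)[:5]:
            if r['p']>.3: print(n,round(r['p'],2),np.round(r['position'],1),ray(cam,r['position'],z,k).round(4))
    return im,k
E
python3 - <<'E'
from look import *
look('w1.png',{'seat':.01,'tap_a':.036,'hole_a':0,'cover':0,'housing':0})
E
```

```text
t 2.0 tcp [ 0.4984 -0.1479  0.2097] jaw ang -0.4443 q [-0.44  0.04  1.56 -0.    1.54  0.01]
seat 0.61 [248.9  29.9] [0.509  0.0113 0.01  ]
tap_a 0.91 [171.1  77.2] [0.4385 0.0021 0.036 ]
hole_a 0.69 [414.8 284.8] [ 0.5508 -0.2682  0.    ]
hole_a 0.64 [343.7 386.3] [ 0.4322 -0.3512  0.    ]
cover 0.66 [379.7 334.5] [ 0.4951 -0.3068  0.    ]
housing 0.83 [251.3  32.2] [0.5094 0.0114 0.    ]
```

View pics/w1.png

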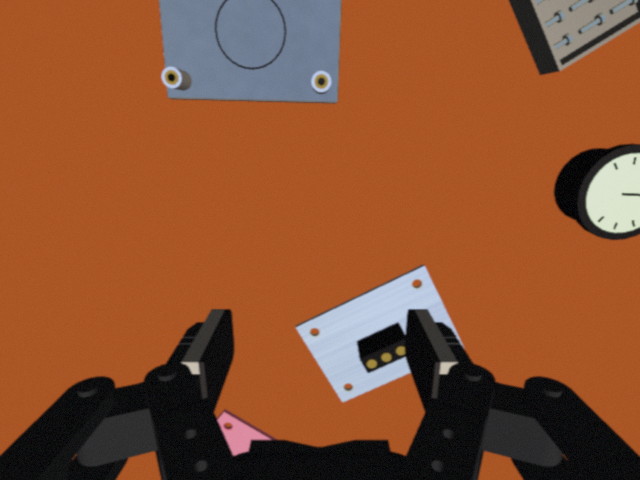

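Wrist view: the housing's near edge and ring are at (250,30), the cover at (380,334), and the pink one only at the bottom edge. I'll step towards the housing.

move_arm([
  {"tx": -0.02, "ty": 0.09, "tz": 0, "wx": 0, "wy": 0, "wz": 0},
  {"tx": -0.02, "ty": 0.09, "tz": 0, "wx": 0, "wy": 0, "wz": 0},
  {"tx": -0.02, "ty": 0.09, "tz": 0, "wx": 0, "wy": 0, "wz": 0},
  {"tx": -0.02, "ty": 0.09, "tz": 0, "wx": 0, "wy": 0, "wz": 0},
  {"tx": -0.02, "ty": 0.09, "tz": 0, "wx": 0, "wy": 0, "wz": 0},
])

```text
t: 2.72
ee_pos: [0.4783, -0.0585, 0.2102]
orientation: [-0.964, 1.528, -1.53]
ft_force: [-0.6, -1.1, 0.5]
grip_width: 0.0679
```

```bash
python3 - <<'E'
from look import *
look('w2.png',{'seat':.01,'tap_a':.036,'large_disc':0,'small_disc':0})
E
```

```text
t 2.7167 tcp [ 0.4783 -0.0585  0.2102] jaw ang -0.4453 q [-0.28 -0.05  1.64 -0.    1.54  0.16]
seat 0.66 [319.6 121.6] [0.511  0.0099 0.01  ]
tap_a 0.96 [242.5 165.3] [0.4364 0.0063 0.036 ]
tap_a 0.95 [394.7  68.9] [0.582  0.0204 0.036 ]
large_disc 0.61 [631.8 256.4] [ 0.7416 -0.245   0.    ]
large_disc 0.51 [245.7 169.4] [0.4293 0.001  0.    ]
small_disc 0.52 [393.9  69.7] [0.5887 0.021  0.    ]
```

move_arm([
  {"tx": -0.06, "ty": 0.25, "tz": 0, "wx": 0, "wy": 0, "wz": 0},
  {"tx": -0.06, "ty": 0.25, "tz": 0, "wx": 0, "wy": 0, "wz": 0},
  {"tx": -0.06, "ty": 0.25, "tz": 0, "wx": 0, "wy": 0, "wz": 0},
  {"tx": -0.06, "ty": 0.25, "tz": 0, "wx": 0, "wy": 0, "wz": 0},
  {"tx": -0.06, "ty": 0.25, "tz": 0, "wx": 0, "wy": 0, "wz": 0},
  {"tx": -0.06, "ty": 0.25, "tz": 0, "wx": 0, "wy": 0, "wz": 0},
  {"tx": -0.06, "ty": 0.25, "tz": 0, "wx": 0, "wy": 0, "wz": 0},
  {"tx": -0.06, "ty": 0.25, "tz": 0, "wx": 0, "wy": 0, "wz": 0},
  {"tx": -0.06, "ty": 0.25, "tz": 0, "wx": 0, "wy": 0, "wz": 0},
])

```text
t: 3.72
ee_pos: [0.4185, 0.1914, 0.2097]
orientation: [-0.965, 1.529, -1.529]
ft_force: [0.0, -0.2, 0.5]
grip_width: 0.068
```

```bash
python3 - <<'E'
from look import *
look('w3.png',{'large_disc':0,'small_disc':0})
a=cv2.imread('pics/w2.png');b=cv2.imread('pics/w3.png')
cv2.imwrite('pics/w23.png',cv2.resize(np.hstack([a,b]),(800,300)))
E
```

```text
t 3.7167 tcp [0.4185 0.1914 0.2097] jaw ang -0.4452 q [ 0.26 -0.09  1.69 -0.    1.55  0.71]
large_disc 0.58 [294.3  84.8] [0.4441 0.2976 0.    ]
large_disc 0.56 [192.7 122.1] [0.3463 0.3092 0.    ]
small_disc 0.59 [474.2  34. ] [0.6011 0.2674 0.    ]
```

View pics/w23.png

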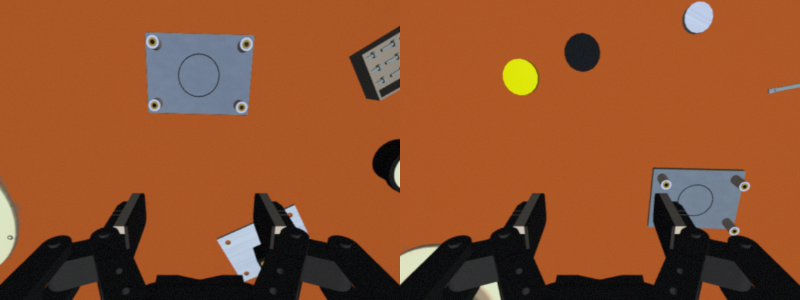

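Left: housing whole, ring at (397,150) and standoffs (305,84), (492,88), (308,210), (483,214) in half-size px. Right: black disc at (582,52), yellow at (520,77), aluminium (698,17). I'll segment these for precision.

```bash
cat > meas.py <<'E'
from h import *
# TCP-relative wrist calibration: rebuild extrinsics from the TCP pose
def seg(im,mask,z,k,amin=60,cam='wrist'):
    n,l,st,c=cv2.connectedComponentsWithStats(mask.astype(np.uint8))
    out=[]
    for i in range(1,n):
        if st[i,4]>=amin: out.append((st[i,4],c[i].round(1),ray(cam,c[i],z,k).round(4)))
    return out
E
python3 - <<'E'
from meas import *
import numpy as np
kn=imaging.calibration('wrist')
s,M=tool()
# w3 was taken at current pose
b=cv2.imread('pics/w3.png');h=cv2.cvtColor(b,cv2.COLOR_BGR2HSV)
m=(h[...,2]<75);m[280:]=0
print('black');[print(x) for x in seg(b,m,.012,kn,300)]
m=(h[...,1]<90)&(h[...,2]>120);m[250:]=0
print('alu');[print(x) for x in seg(b,m,.012,kn,300)]
# w2: same orientation, shift
k2={'camera_matrix':kn['camera_matrix'],'extrinsics':kn['extrinsics'].copy()}
d=np.array([.4783,-.0585,.2102])-np.array([.4185,.1914,.2097])
k2['extrinsics'][:3,3]-=kn['extrinsics'][:3,:3]@d
a=cv2.imread('pics/w2.png');h=cv2.cvtColor(a,cv2.COLOR_BGR2HSV)
g=cv2.cvtColor(a,cv2.COLOR_BGR2GRAY)
sub=a[40:200,220:420]
m=np.zeros(g.shape,bool);hs=h[40:200,220:420]
print('hsv orange',h[220,200],'slab',h[80,320],'brass',h[160:172:3,242])
m[40:200,220:420]=(h[40:200,220:420,2]<110)
print('dark');[print(x) for x in seg(a,m,.036,k2,15)]
cv2.imwrite('pics/c2.png',cv2.resize(sub,(800,640),interpolation=cv2.INTER_CUBIC)[:600])
E
```

```text
black
(np.int32(2655), array([291.2,  83.4]), array([0.4431, 0.2975, 0.012 ]))
alu
(np.int32(1859), array([477.6,  27. ]), array([0.601 , 0.2695, 0.012 ]))
(np.int32(329), array([614.1, 140.9]), array([0.6823, 0.1298, 0.012 ]))
hsv orange [ 11 199 172] slab [109  62 147] brass [[110  53 202]
 [113  21 197]
 [ 21 123 160]
 [ 21 128 158]]
dark
(np.int32(46), array([243. ,  66.3]), array([0.4747, 0.0729, 0.036 ]))
(np.int32(74), array([253.2,  74.3]), array([0.4792, 0.0643, 0.036 ]))
(np.int32(81), array([383.6,  77.1]), array([0.5721, 0.0175, 0.036 ]))
(np.int32(44), array([394. ,  70.5]), array([0.5814, 0.0184, 0.036 ]))
(np.int32(352), array([317.3, 119.3]), array([0.5105, 0.0115, 0.036 ]))
(np.int32(58), array([255.4, 161.4]), array([0.4482, 0.0036, 0.036 ]))
(np.int32(65), array([377.8, 164.6]), array([ 0.541 , -0.0439,  0.036 ]))
(np.int32(37), array([246.5, 168.1]), array([0.4386, 0.002 , 0.036 ]))
(np.int32(34), array([386.3, 171.6]), array([ 0.5453, -0.0525,  0.036 ]))
```

View pics/c2.png

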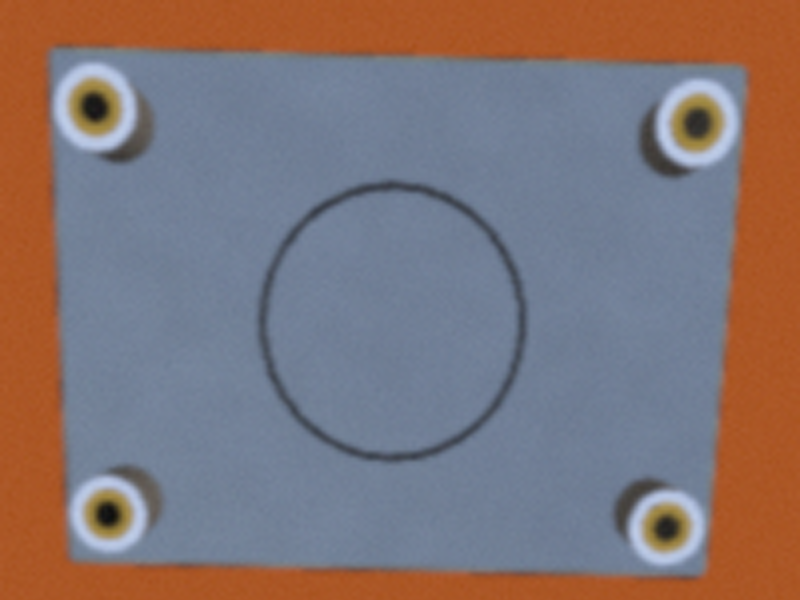

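Holes fit 119.8 × 79.6 mm, so the housing centre is (0.510, 0.010) with yaw −0.472. The large disc is at (0.443, 0.2975) and the small one at (0.601, 0.2695). Next I pick the large disc.

move_arm([
  {"tx": 0.0125, "ty": 0.053, "tz": -0.02, "wx": 0, "wy": 0, "wz": -0.027},
  {"tx": 0.0245, "ty": 0.106, "tz": -0.05, "wx": 0, "wy": 0, "wz": -0.027},
  {"tx": 0.0245, "ty": 0.106, "tz": -0.08, "wx": 0, "wy": 0, "wz": -0.027},
  {"tx": 0.0245, "ty": 0.106, "tz": -0.11, "wx": 0, "wy": 0, "wz": -0.027},
  {"tx": 0.0245, "ty": 0.106, "tz": -0.14, "wx": 0, "wy": 0, "wz": -0.027},
  {"tx": 0.0245, "ty": 0.106, "tz": -0.165, "wx": 0, "wy": 0, "wz": -0.027},
  {"tx": 0.0245, "ty": 0.106, "tz": -0.185, "wx": 0, "wy": 0, "wz": -0.027},
  {"tx": 0.0245, "ty": 0.106, "tz": -0.2, "wx": 0, "wy": 0, "wz": -0.027},
  {"tx": 0.0245, "ty": 0.106, "tz": -0.207, "wx": 0, "wy": 0, "wz": -0.027},
  {"tx": 0.0245, "ty": 0.106, "tz": -0.207, "wx": 0, "wy": 0, "wz": -0.027},
])

```text
t: 4.7
ee_pos: [0.4427, 0.2964, 0.0015]
orientation: [-0.949, 1.55, -1.55]
ft_force: [-0.6, -1.0, -0.2]
grip_width: 0.0678
```

move_arm([
  {"tx": 0, "ty": 0, "tz": -0.001, "wx": 0, "wy": 0, "wz": 0},
  {"tx": 0, "ty": 0, "tz": -0.001, "wx": 0, "wy": 0, "wz": 0},
  {"tx": 0, "ty": 0, "tz": -0.001, "wx": 0, "wy": 0, "wz": 0},
  {"tx": 0, "ty": 0, "tz": -0.001, "wx": 0, "wy": 0, "wz": 0},
  {"tx": 0, "ty": 0, "tz": -0.001, "wx": 0, "wy": 0, "wz": 0},
  {"tx": 0, "ty": 0, "tz": -0.001, "wx": 0, "wy": 0, "wz": 0},
], jaw=0.03, newtons=30)

```text
t: 5.2
ee_pos: [0.4429, 0.2977, 0.0022]
orientation: [-0.947, 1.548, -1.548]
ft_force: [-0.2, -0.0, -0.3]
grip_width: 0.03
```

```bash
python3 - <<'E'
from look import *
look('w4.png',{'large_disc':0})
E
```

```text
t 5.2 tcp [0.4429 0.2977 0.0022] jaw ang -0.4729 q [0.45 0.23 1.79 0.   1.12 0.92]
large_disc 0.95 [141.5 354.8] [0.3507 0.3094 0.    ]
large_disc 0.9 [316.3 293.4] [0.4419 0.2997 0.    ]
```

View pics/w4.png

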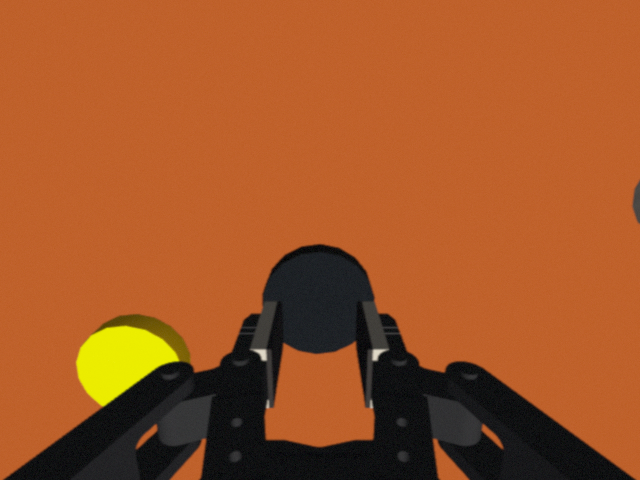

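```bash
python3 - <<'E'
from h import *
k=imaging.calibration('wrist');K=k['camera_matrix'];E=k['extrinsics'];s,M=tool()
print(s['t'],s['ee_pos'],s['grip_width'],s['ft_force'])
def pj(p):
    c=E[:3,:3]@p+E[:3,3];c=c*[1,-1,-1];q=K@c;return (q[:2]/q[2]).round(1)
for back in(0,.01,.02,.03,.04):
  for side in(1,-1):
    print(back,side,[pj(np.array(s['ee_pos'])+M@[xx,-back,side*.015]) for xx in(-.011,.011)])
print(np.round(E[:3,:3]@M,3))
E
```

```text
5.3 [0.44283579 0.29769698 0.00204634] 0.03017437724639218 [ 0.49051658  0.59579006 -0.18582311]
0 1 [array([353.7, 275.9]), array([352.4, 319.5])]
0 -1 [array([287.1, 275.9]), array([288.2, 319.5])]
0.01 1 [array([355.7, 284.9]), array([354.2, 330.6])]
0.01 -1 [array([285.2, 284.9]), array([286.5, 330.6])]
0.02 1 [array([358. , 295.1]), array([356.3, 343. ])]
0.02 -1 [array([283.2, 295. ]), array([284.6, 343. ])]
0.03 1 [array([360.5, 306.5]), array([358.6, 356.9])]
0.03 -1 [array([280.8, 306.5]), array([282.5, 356.9])]
0.04 1 [array([363.4, 319.6]), array([361.3, 372.7])]
0.04 -1 [array([278.2, 319.6]), array([280.1, 372.7])]
[[-0.    -0.     1.   ]
 [-0.951  0.308 -0.   ]
 [-0.308 -0.951 -0.001]]
```

The jaw closed to 30 mm, and the picture shows the pads ((265..282,302) and (358..372,302)) passing above the disc at (318,298). So the pad tips sit about 20 mm behind the reported TCP. I'll reopen and go lower under force watch.

move_arm([
  {"tx": 0, "ty": 0, "tz": 0, "wx": 0, "wy": 0, "wz": 0},
  {"tx": 0, "ty": 0, "tz": 0, "wx": 0, "wy": 0, "wz": 0},
  {"tx": 0, "ty": 0, "tz": 0, "wx": 0, "wy": 0, "wz": 0},
  {"tx": 0, "ty": 0, "tz": 0, "wx": 0, "wy": 0, "wz": 0},
  {"tx": 0, "ty": 0, "tz": -0.002, "wx": 0, "wy": 0, "wz": 0},
  {"tx": 0, "ty": 0, "tz": -0.004, "wx": 0, "wy": 0, "wz": 0},
  {"tx": 0, "ty": 0, "tz": -0.006, "wx": 0, "wy": 0, "wz": 0},
  {"tx": 0, "ty": 0, "tz": -0.006, "wx": 0, "wy": 0, "wz": 0},
], jaw=0.062)

```text
t: 5.97
ee_pos: [0.4425, 0.2975, -0.0047]
orientation: [-0.948, 1.549, -1.549]
ft_force: [0.2, 0.3, 0.1]
grip_width: 0.0619
```

```bash
python3 - <<'E'
from h import *
k=imaging.calibration('wrist');K=k['camera_matrix'];E=k['extrinsics'];s,M=tool()
print(s['ee_pos'],s['grip_width'],np.round(s['ft_force'],2))
im=imaging.read_camera('wrist')
cv2.imwrite('pics/w5.png',cv2.resize(im[230:430,190:450,::-1],(780,600)))
E
```

```text
[ 0.44253246  0.29750433 -0.00471809] 0.06189083806341142 [0.2  0.34 0.06]
```

View pics/w5.png

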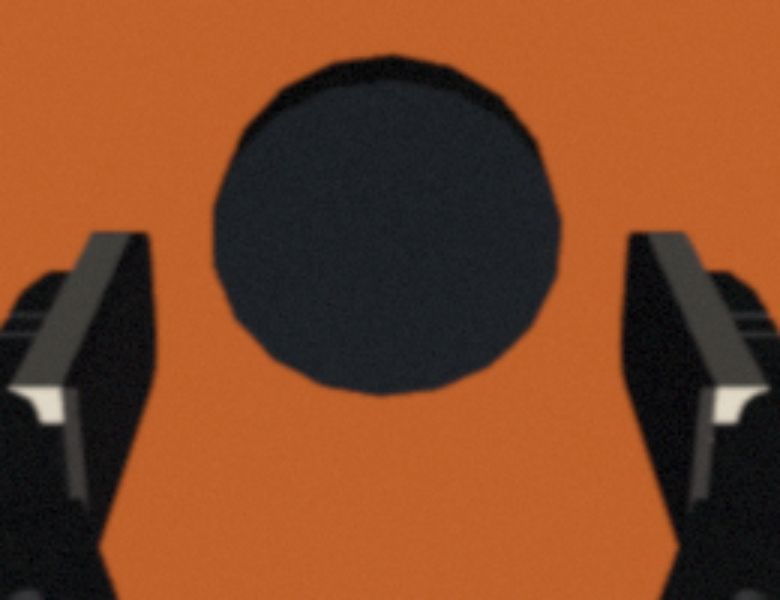

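```bash
python3 - <<'E'
from h import *
k=imaging.calibration('wrist');K=k['camera_matrix'];E=k['extrinsics'];s,M=tool()
for row,l,r in((308.3,240,399.3),(350,241.7,398)):
  D=K[0,0]*.0619/(r-l)
  for col in(l,r):
    d=np.linalg.inv(K)@[col,row,1]*D*[1,-1,-1];p=E[:3,:3].T@(d-E[:3,3]);print(p.round(4),(M.T@(p-s['ee_pos'])).round(4))
E
```

```text
[0.4185 0.3191 0.0216] [-0.0082 -0.026  -0.0313]
[0.4736 0.2909 0.0216] [-0.0082 -0.026   0.0306]
[0.4108 0.3039 0.024 ] [ 0.0089 -0.0285 -0.0312]
[0.4659 0.2757 0.024 ] [ 0.0089 -0.0285  0.0307]
```

Measured from the image, the pad tips lie about 26 mm behind the reported TCP at this opening, at z≈0.022. I'll go 15 mm lower, slowly.

move_arm([
  {"tx": 0, "ty": 0, "tz": -0.003, "wx": 0, "wy": 0, "wz": 0},
  {"tx": 0, "ty": 0, "tz": -0.006, "wx": 0, "wy": 0, "wz": 0},
  {"tx": 0, "ty": 0, "tz": -0.009, "wx": 0, "wy": 0, "wz": 0},
  {"tx": 0, "ty": 0, "tz": -0.012, "wx": 0, "wy": 0, "wz": 0},
  {"tx": 0, "ty": 0, "tz": -0.014, "wx": 0, "wy": 0, "wz": 0},
  {"tx": 0, "ty": 0, "tz": -0.015, "wx": 0, "wy": 0, "wz": 0},
])

```text
t: 6.52
ee_pos: [0.4426, 0.2976, -0.0196]
orientation: [-0.948, 1.549, -1.548]
ft_force: [0.5, -0.1, -0.2]
grip_width: 0.0621
```

move_arm([
  {"tx": 0, "ty": 0, "tz": 0, "wx": 0, "wy": 0, "wz": 0},
  {"tx": 0, "ty": 0, "tz": 0, "wx": 0, "wy": 0, "wz": 0},
  {"tx": 0, "ty": 0, "tz": 0, "wx": 0, "wy": 0, "wz": 0},
  {"tx": 0, "ty": 0, "tz": 0, "wx": 0, "wy": 0, "wz": 0},
  {"tx": 0, "ty": 0, "tz": 0, "wx": 0, "wy": 0, "wz": 0},
], jaw=0.042)

```text
t: 6.93
ee_pos: [0.4429, 0.2977, -0.019]
orientation: [-0.947, 1.548, -1.548]
ft_force: [-0.3, -0.6, 1.1]
grip_width: 0.0479
```

move_arm([
  {"tx": 0, "ty": 0, "tz": 0, "wx": 0, "wy": 0, "wz": 0},
  {"tx": 0, "ty": 0, "tz": 0, "wx": 0, "wy": 0, "wz": 0},
  {"tx": 0, "ty": 0, "tz": 0.003, "wx": 0, "wy": 0, "wz": 0},
  {"tx": 0, "ty": 0, "tz": 0.006, "wx": 0, "wy": 0, "wz": 0},
  {"tx": 0, "ty": 0, "tz": 0.01, "wx": 0, "wy": 0, "wz": 0},
  {"tx": 0, "ty": 0, "tz": 0.015, "wx": 0, "wy": 0, "wz": 0},
  {"tx": 0, "ty": 0, "tz": 0.015, "wx": 0, "wy": 0, "wz": 0},
])

```text
t: 7.52
ee_pos: [0.4433, 0.2979, -0.0029]
orientation: [-0.946, 1.548, -1.548]
ft_force: [0.7, 1.1, 0.2]
grip_width: 0.0484
```

```bash
python3 - <<'E'
from h import *
s,M=tool()
print(s['ee_pos'],s['grip_width'],np.round(s['ft_force'],2))
im=imaging.read_camera('wrist')
cv2.imwrite('pics/w6.png',cv2.resize(im[200:440,160:480,::-1],(800,600)))
E
```

```text
[ 0.44330429  0.29789846 -0.00292812] 0.04841671436043464 [0.73 1.15 0.22]
```

View pics/w6.png

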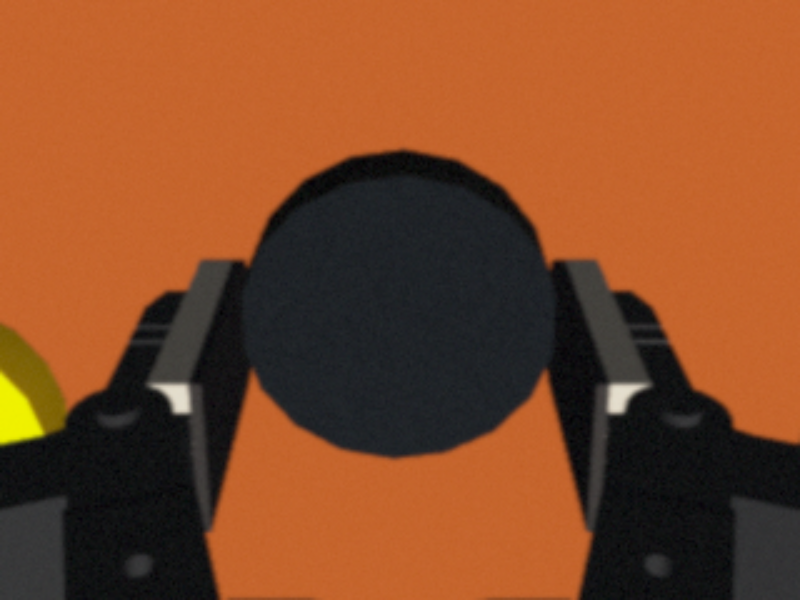

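The large disc is held (about 48 mm opening), seen level between the pads at image (400,310). I carry it above the seat.

move_arm([
  {"tx": 0, "ty": 0, "tz": 0.025, "wx": 0, "wy": 0, "wz": 0},
  {"tx": 0.003, "ty": -0.015, "tz": 0.055, "wx": 0, "wy": 0, "wz": 0},
  {"tx": 0.012, "ty": -0.05, "tz": 0.068, "wx": 0, "wy": 0, "wz": 0},
  {"tx": 0.021, "ty": -0.09, "tz": 0.068, "wx": 0, "wy": 0, "wz": 0},
  {"tx": 0.03, "ty": -0.13, "tz": 0.068, "wx": 0, "wy": 0, "wz": 0},
  {"tx": 0.04, "ty": -0.17, "tz": 0.068, "wx": 0, "wy": 0, "wz": 0},
  {"tx": 0.049, "ty": -0.21, "tz": 0.068, "wx": 0, "wy": 0, "wz": 0},
  {"tx": 0.058, "ty": -0.25, "tz": 0.068, "wx": 0, "wy": 0, "wz": 0},
  {"tx": 0.065, "ty": -0.278, "tz": 0.068, "wx": 0, "wy": 0, "wz": 0},
  {"tx": 0.067, "ty": -0.2875, "tz": 0.068, "wx": 0, "wy": 0, "wz": 0},
])

```text
t: 8.4
ee_pos: [0.5104, 0.0064, 0.0639]
orientation: [-0.945, 1.55, -1.551]
ft_force: [-0.7, 0.3, 0.5]
grip_width: 0.0482
```

move_arm([
  {"tx": 0, "ty": 0, "tz": 0, "wx": 0, "wy": 0, "wz": 0},
  {"tx": 0, "ty": 0, "tz": 0, "wx": 0, "wy": 0, "wz": 0},
])

```text
t: 8.57
ee_pos: [0.5096, 0.0102, 0.0637]
orientation: [-0.946, 1.55, -1.549]
ft_force: [0.2, 0.8, 0.1]
grip_width: 0.0481
```

```bash
python3 - <<'E'
from look import *
im,k=look('w7.png',{'seat':.01,'tap_a':.036})
s=telemetry.get_state();print(s['grip_width'],s['ee_pos'])
h=cv2.cvtColor(im,cv2.COLOR_RGB2HSV);m=(h[...,2]<110)
from meas import *
[print(x) for x in seg(im,m,.036,k,15) if x[0]<2000]
E
```

```text
t 8.5667 tcp [0.5096 0.0102 0.0637] jaw ang -0.4742 q [-0.13  0.11  1.79  0.    1.24  0.34]
seat 0.61 [318.7 257.1] [0.5092 0.0111 0.01  ]
tap_a 0.92 [437.3 198. ] [0.5798 0.0203 0.036 ]
tap_a 0.57 [213.6 341.1] [0.4386 0.0019 0.036 ]
0.048320678379454765 [0.5095565  0.01130297 0.06385376]
(np.int32(351), array([316. , 161.1]), array([0.5347, 0.0635, 0.036 ]))
(np.int32(350), array([422.3, 185.5]), array([0.5756, 0.0294, 0.036 ]))
(np.int32(118), array([209.6, 179.6]), array([0.4845, 0.0793, 0.036 ]))
(np.int32(106), array([198.4, 198. ]), array([0.4748, 0.0741, 0.036 ]))
(np.int32(101), array([439.7, 197. ]), array([0.5811, 0.0202, 0.036 ]))
(np.int32(18), array([219.5, 199.8]), array([0.4836, 0.0686, 0.036 ]))
```

View pics/w7.png

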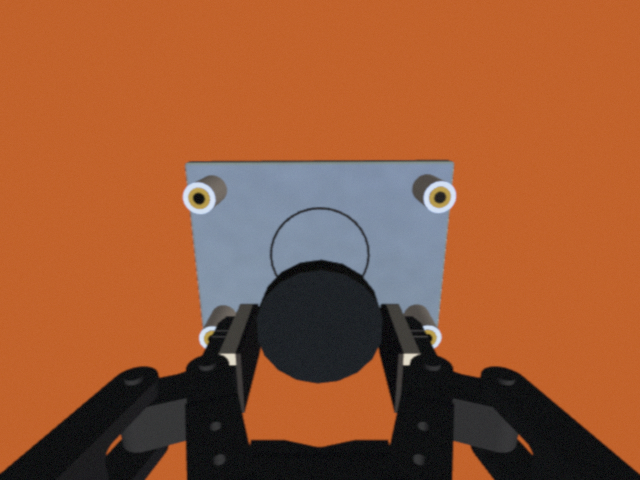

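```bash
python3 - <<'E'
from h import *
im=cv2.imread('pics/w7.png');h=cv2.cvtColor(im,cv2.COLOR_BGR2HSV)
# disc silhouette between pads: rows
k=imaging.calibration('wrist')
row=[(c) for c in range(260,382)]
m=h[...,2]<60
col=m[255:400,300:340].sum(1); r=np.where(col>30)[0]+255;print(r.min(),r.max())
print(h[262:290:3,320,2])
for zt in(.09,.095):
  print(ray('wrist',(320,r.max()),zt,k),ray('wrist',(320,272),zt,k))
E
```

```text
263 379
[15 15 18 36 37 31 39 43 40 37]
[ 0.49838099 -0.01017844  0.09      ] [0.51997974 0.03228348 0.09      ]
[ 0.50007938 -0.00681391  0.095     ] [0.52088385 0.03408651 0.095     ]
```

Disc and seat agree within about 2 mm. Lowering.

move_arm([
  {"tx": 0, "ty": 0, "tz": -0.015, "wx": 0, "wy": 0, "wz": 0},
  {"tx": 0, "ty": 0, "tz": -0.033, "wx": 0, "wy": 0, "wz": 0},
  {"tx": 0, "ty": 0, "tz": -0.05, "wx": 0, "wy": 0, "wz": 0},
  {"tx": 0, "ty": 0, "tz": -0.06, "wx": 0, "wy": 0, "wz": 0},
  {"tx": 0, "ty": 0, "tz": -0.066, "wx": 0, "wy": 0, "wz": 0},
  {"tx": 0, "ty": 0, "tz": -0.07, "wx": 0, "wy": 0, "wz": 0},
  {"tx": 0, "ty": 0, "tz": -0.072, "wx": 0, "wy": 0, "wz": 0},
  {"tx": 0, "ty": 0, "tz": -0.0725, "wx": 0, "wy": 0, "wz": 0},
  {"tx": 0, "ty": 0, "tz": -0.0725, "wx": 0, "wy": 0, "wz": 0},
])

```text
t: 9.47
ee_pos: [0.5101, 0.0102, -0.0081]
orientation: [-0.946, 1.548, -1.549]
ft_force: [0.4, 0.0, -0.4]
grip_width: 0.0479
```

```bash
python3 - <<'E'
from h import *
s,M=tool();print(s['ee_pos'],s['ft_force'],s['grip_width'])
E
```

```text
[ 0.51012362  0.01016946 -0.00812786] [ 0.42638584  0.04485054 -0.43407765] 0.047870598509237014
```

move_arm([
  {"tx": 0, "ty": 0, "tz": -0.0005, "wx": 0, "wy": 0, "wz": 0},
  {"tx": 0, "ty": 0, "tz": -0.001, "wx": 0, "wy": 0, "wz": 0},
  {"tx": 0, "ty": 0, "tz": -0.001, "wx": 0, "wy": 0, "wz": 0},
])

```text
t: 9.72
ee_pos: [0.5102, 0.0101, -0.009]
orientation: [-0.946, 1.548, -1.549]
ft_force: [-1.4, -0.1, 3.9]
grip_width: 0.0483
```

move_arm([
  {"tx": 0, "ty": 0, "tz": 0, "wx": 0, "wy": 0, "wz": 0},
  {"tx": 0, "ty": 0, "tz": 0, "wx": 0, "wy": 0, "wz": 0},
  {"tx": 0, "ty": 0, "tz": 0, "wx": 0, "wy": 0, "wz": 0},
  {"tx": 0, "ty": 0, "tz": 0, "wx": 0, "wy": 0, "wz": 0},
  {"tx": 0, "ty": 0, "tz": 0, "wx": 0, "wy": 0, "wz": 0},
], jaw=0.064)

```text
t: 10.13
ee_pos: [0.5098, 0.0101, -0.0096]
orientation: [-0.947, 1.549, -1.548]
ft_force: [0.1, 0.1, 0.2]
grip_width: 0.0639
```

move_arm([
  {"tx": 0, "ty": 0, "tz": 0.01, "wx": 0, "wy": 0, "wz": 0},
  {"tx": 0, "ty": 0, "tz": 0.035, "wx": 0, "wy": 0, "wz": 0},
  {"tx": 0, "ty": 0, "tz": 0.07, "wx": 0, "wy": 0, "wz": 0},
  {"tx": 0.015, "ty": 0.03, "tz": 0.1, "wx": 0, "wy": 0, "wz": 0},
  {"tx": 0.03, "ty": 0.065, "tz": 0.13, "wx": 0, "wy": 0, "wz": 0},
  {"tx": 0.042, "ty": 0.1, "tz": 0.15, "wx": 0, "wy": 0, "wz": 0},
  {"tx": 0.053, "ty": 0.14, "tz": 0.15, "wx": 0, "wy": 0, "wz": 0},
  {"tx": 0.055, "ty": 0.15, "tz": 0.15, "wx": 0, "wy": 0, "wz": 0},
  {"tx": 0.055, "ty": 0.15, "tz": 0.15, "wx": 0, "wy": 0, "wz": 0},
])

```text
t: 10.88
ee_pos: [0.5654, 0.1638, 0.1416]
orientation: [-0.947, 1.546, -1.546]
ft_force: [0.5, 0.5, -1.3]
grip_width: 0.0644
```

```bash
python3 - <<'E'
from look import *
from meas import *
im,k=look('w8.png',{'small_disc':0,'large_disc':.01,'tap_a':.036})
h=cv2.cvtColor(im,cv2.COLOR_RGB2HSV)
m=(h[...,2]<75);print('dark');[print(x) for x in seg(im,m,.022,k,80)]
m=(h[...,1]<90)&(h[...,2]>120);m[250:]=0
print('alu');[print(x) for x in seg(im,m,.012,k,300)]
E
```

```text
t 10.8833 tcp [0.5654 0.1638 0.1416] jaw ang -0.4698 q [0.15 0.21 1.51 0.   1.42 0.62]
small_disc 0.84 [296.6  70. ] [0.6011 0.271  0.    ]
large_disc 0.67 [339.1 395.1] [0.5087 0.013  0.01  ]
tap_a 0.96 [414.9 374.9] [0.5803 0.0224 0.036 ]
tap_a 0.73 [297.6  70.9] [0.6013 0.2658 0.036 ]
tap_a 0.61 [273.2 449.3] [0.4408 0.0076 0.036 ]
dark
(np.int32(2173), array([606.5, 165.9]), array([0.7694, 0.1123, 0.022 ]))
(np.int32(50516), array([319.5, 423.3]), array([0.4836, 0.0028, 0.022 ]))
(np.int32(2089), array([610.4, 364.2]), array([ 0.7309, -0.0538,  0.022 ]))
(np.int32(2360), array([341.7, 399.5]), array([0.5125, 0.0169, 0.022 ]))
(np.int32(486), array([631.2, 412.6]), array([ 0.735 , -0.1119,  0.022 ]))
alu
(np.int32(2578), array([296.2,  68.2]), array([0.6014, 0.2706, 0.012 ]))
(np.int32(969), array([510.5, 187. ]), array([0.707 , 0.1252, 0.012 ]))
```

View pics/w8.png

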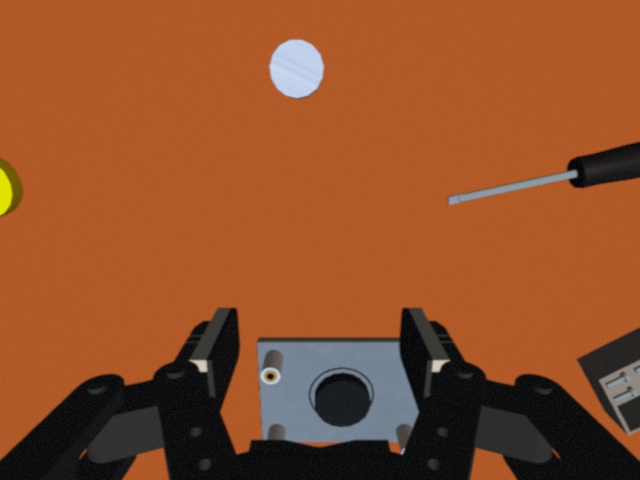

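Large disc sits within the ring: both centred at column 342 and within ~3 mm along rows. Small disc at (297,69) is clear. Picking it.

move_arm([
  {"tx": 0.012, "ty": 0.038, "tz": 0, "wx": 0, "wy": 0, "wz": 0},
  {"tx": 0.024, "ty": 0.075, "tz": -0.01, "wx": 0, "wy": 0, "wz": 0},
  {"tx": 0.034, "ty": 0.1, "tz": -0.03, "wx": 0, "wy": 0, "wz": 0},
  {"tx": 0.036, "ty": 0.1095, "tz": -0.06, "wx": 0, "wy": 0, "wz": 0},
  {"tx": 0.036, "ty": 0.1095, "tz": -0.09, "wx": 0, "wy": 0, "wz": 0},
  {"tx": 0.036, "ty": 0.1095, "tz": -0.12, "wx": 0, "wy": 0, "wz": 0},
  {"tx": 0.036, "ty": 0.1095, "tz": -0.14, "wx": 0, "wy": 0, "wz": 0},
  {"tx": 0.036, "ty": 0.1095, "tz": -0.152, "wx": 0, "wy": 0, "wz": 0},
  {"tx": 0.036, "ty": 0.1095, "tz": -0.157, "wx": 0, "wy": 0, "wz": 0},
  {"tx": 0.036, "ty": 0.1095, "tz": -0.158, "wx": 0, "wy": 0, "wz": 0},
], jaw=0.055)

```text
t: 11.92
ee_pos: [0.6009, 0.2689, -0.0178]
orientation: [-0.947, 1.549, -1.549]
ft_force: [-0.1, -0.1, 0.6]
grip_width: 0.0551
```

move_arm([
  {"tx": 0, "ty": 0, "tz": 0, "wx": 0, "wy": 0, "wz": 0},
  {"tx": 0, "ty": 0, "tz": 0, "wx": 0, "wy": 0, "wz": 0},
  {"tx": 0, "ty": 0, "tz": 0, "wx": 0, "wy": 0, "wz": 0},
  {"tx": 0, "ty": 0, "tz": 0, "wx": 0, "wy": 0, "wz": 0},
  {"tx": 0, "ty": 0, "tz": 0, "wx": 0, "wy": 0, "wz": 0},
  {"tx": 0, "ty": 0, "tz": 0, "wx": 0, "wy": 0, "wz": 0},
], jaw=0.03)

```text
t: 12.42
ee_pos: [0.6017, 0.2697, -0.0159]
orientation: [-0.945, 1.547, -1.549]
ft_force: [-0.2, -3.7, 7.7]
grip_width: 0.0358
```

move_arm([
  {"tx": 0, "ty": 0, "tz": 0.005, "wx": 0, "wy": 0, "wz": 0},
  {"tx": 0, "ty": 0, "tz": 0.025, "wx": 0, "wy": 0, "wz": 0},
  {"tx": -0.005, "ty": -0.015, "tz": 0.055, "wx": 0, "wy": 0, "wz": 0},
  {"tx": -0.016, "ty": -0.047, "tz": 0.075, "wx": 0, "wy": 0, "wz": 0},
  {"tx": -0.03, "ty": -0.085, "tz": 0.08, "wx": 0, "wy": 0, "wz": 0},
  {"tx": -0.043, "ty": -0.123, "tz": 0.08, "wx": 0, "wy": 0, "wz": 0},
  {"tx": -0.056, "ty": -0.16, "tz": 0.08, "wx": 0, "wy": 0, "wz": 0},
  {"tx": -0.069, "ty": -0.197, "tz": 0.08, "wx": 0, "wy": 0, "wz": 0},
  {"tx": -0.082, "ty": -0.233, "tz": 0.08, "wx": 0, "wy": 0, "wz": 0},
  {"tx": -0.091, "ty": -0.259, "tz": 0.08, "wx": 0, "wy": 0, "wz": 0},
])

```text
t: 13.25
ee_pos: [0.5087, 0.0084, 0.0632]
orientation: [-0.946, 1.548, -1.549]
ft_force: [-0.7, -0.1, 0.2]
grip_width: 0.0359
```

move_arm([
  {"tx": 0, "ty": 0, "tz": 0, "wx": 0, "wy": 0, "wz": 0},
  {"tx": 0, "ty": 0, "tz": 0, "wx": 0, "wy": 0, "wz": 0},
  {"tx": 0, "ty": 0, "tz": 0, "wx": 0, "wy": 0, "wz": 0},
])

```text
t: 13.5
ee_pos: [0.5102, 0.0109, 0.063]
orientation: [-0.946, 1.548, -1.549]
ft_force: [-0.0, -0.0, -0.7]
grip_width: 0.0359
```

```bash
python3 - <<'E'
from look import *
im,k=look('w9.png',{'large_disc':.01,'small_disc':.07,'tap_a':.036})
s=telemetry.get_state();print(s['grip_width'],s['ee_pos'],s['ft_force'])
h=cv2.cvtColor(im,cv2.COLOR_RGB2HSV);m=(h[...,2]<110)
from meas import *
[print(x) for x in seg(im,m,.036,k,15) if x[0]<5000]
E
```

```text
t 13.5 tcp [0.5102 0.0109 0.063 ] jaw ang -0.4734 q [-0.13  0.11  1.79  0.    1.24  0.34]
large_disc 0.72 [319.8 259.5] [0.5099 0.0105 0.01  ]
small_disc 0.63 [319.7 311.4] [0.5085 0.0083 0.07  ]
tap_a 0.88 [436.3 197.6] [0.5799 0.0217 0.036 ]
tap_a 0.59 [210.2 341.9] [0.4377 0.0033 0.036 ]
0.03626190375178437 [0.50999395 0.01150906 0.06235739] [-0.46448801  0.27797484 -0.87703806]
(np.int32(485), array([318.6, 163. ]), array([0.536, 0.063, 0.036]))
(np.int32(361), array([215. , 188.2]), array([0.4854, 0.0753, 0.036 ]))
(np.int32(382), array([422.1, 187.4]), array([0.5756, 0.0296, 0.036 ]))
(np.int32(109), array([197.8, 200.3]), array([0.4747, 0.0741, 0.036 ]))
(np.int32(109), array([439.4, 199.2]), array([0.581 , 0.0203, 0.036 ]))
(np.int32(77), array([212. , 341.2]), array([0.4388, 0.0033, 0.036 ]))
(np.int32(79), array([426.5, 340.3]), array([ 0.5451, -0.0506,  0.036 ]))
```

View pics/w9.png

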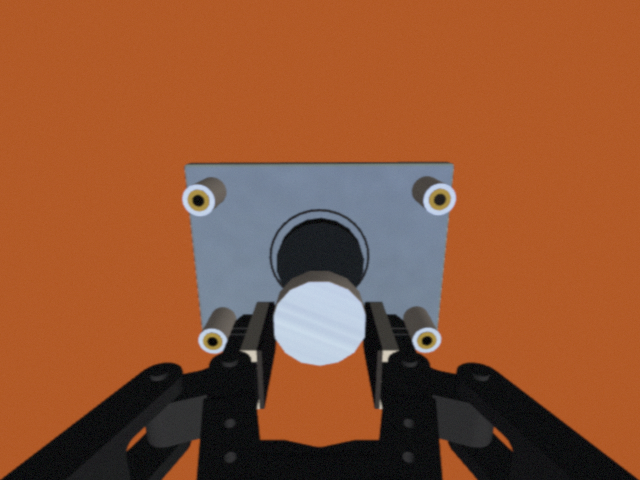

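move_arm([
  {"tx": 0, "ty": 0, "tz": -0.015, "wx": 0, "wy": 0, "wz": 0},
  {"tx": 0, "ty": 0, "tz": -0.03, "wx": 0, "wy": 0, "wz": 0},
  {"tx": 0, "ty": 0, "tz": -0.042, "wx": 0, "wy": 0, "wz": 0},
  {"tx": 0, "ty": 0, "tz": -0.05, "wx": 0, "wy": 0, "wz": 0},
  {"tx": 0, "ty": 0, "tz": -0.053, "wx": 0, "wy": 0, "wz": 0},
  {"tx": 0, "ty": 0, "tz": -0.055, "wx": 0, "wy": 0, "wz": 0},
  {"tx": 0, "ty": 0, "tz": -0.0555, "wx": 0, "wy": 0, "wz": 0},
  {"tx": 0, "ty": 0, "tz": -0.0555, "wx": 0, "wy": 0, "wz": 0},
])

```text
t: 14.37
ee_pos: [0.5101, 0.0107, 0.0073]
orientation: [-0.947, 1.548, -1.548]
ft_force: [0.0, 0.4, -0.1]
grip_width: 0.036
```

move_arm([
  {"tx": 0, "ty": 0, "tz": -0.0005, "wx": 0, "wy": 0, "wz": 0},
  {"tx": 0, "ty": 0, "tz": -0.0005, "wx": 0, "wy": 0, "wz": 0},
])

```text
t: 14.53
ee_pos: [0.51, 0.0106, 0.0068]
orientation: [-0.947, 1.548, -1.549]
ft_force: [-0.3, -0.0, -1.7]
grip_width: 0.036
```

move_arm([
  {"tx": 0, "ty": 0, "tz": -0.0005, "wx": 0, "wy": 0, "wz": 0},
  {"tx": 0, "ty": 0, "tz": -0.0005, "wx": 0, "wy": 0, "wz": 0},
])

```text
t: 14.7
ee_pos: [0.51, 0.0106, 0.0062]
orientation: [-0.947, 1.548, -1.549]
ft_force: [0.2, -0.5, 1.9]
grip_width: 0.0358
```

move_arm([
  {"tx": 0, "ty": 0, "tz": -0.0005, "wx": 0, "wy": 0, "wz": 0},
  {"tx": 0, "ty": 0, "tz": -0.0005, "wx": 0, "wy": 0, "wz": 0},
])

```text
t: 14.87
ee_pos: [0.51, 0.0106, 0.006]
orientation: [-0.947, 1.548, -1.549]
ft_force: [-3.1, 0.5, 11.3]
grip_width: 0.036
```

Contact. I ease off 0.5 mm and release.

move_arm([
  {"tx": 0, "ty": 0, "tz": 0.0005, "wx": 0, "wy": 0, "wz": 0},
  {"tx": 0, "ty": 0, "tz": 0.0005, "wx": 0, "wy": 0, "wz": 0},
])

```text
t: 15.03
ee_pos: [0.51, 0.0106, 0.0062]
orientation: [-0.947, 1.548, -1.549]
ft_force: [-1.2, -0.2, 5.0]
grip_width: 0.0359
```

move_arm([
  {"tx": 0, "ty": 0, "tz": 0, "wx": 0, "wy": 0, "wz": 0},
  {"tx": 0, "ty": 0, "tz": 0, "wx": 0, "wy": 0, "wz": 0},
  {"tx": 0, "ty": 0, "tz": 0, "wx": 0, "wy": 0, "wz": 0},
  {"tx": 0, "ty": 0, "tz": 0, "wx": 0, "wy": 0, "wz": 0},
  {"tx": 0, "ty": 0, "tz": 0, "wx": 0, "wy": 0, "wz": 0},
], jaw=0.058)

```text
t: 15.45
ee_pos: [0.5098, 0.0106, 0.0058]
orientation: [-0.947, 1.549, -1.548]
ft_force: [0.3, -0.6, 0.3]
grip_width: 0.0578
```

move_arm([
  {"tx": 0, "ty": 0, "tz": 0.01, "wx": 0, "wy": 0, "wz": 0},
  {"tx": 0, "ty": 0, "tz": 0.035, "wx": 0, "wy": 0, "wz": 0},
  {"tx": 0, "ty": 0, "tz": 0.07, "wx": 0, "wy": 0, "wz": 0},
  {"tx": -0.005, "ty": -0.02, "tz": 0.1, "wx": 0, "wy": 0, "wz": 0},
  {"tx": -0.015, "ty": -0.045, "tz": 0.13, "wx": 0, "wy": 0, "wz": 0},
  {"tx": -0.03, "ty": -0.07, "tz": 0.15, "wx": 0, "wy": 0, "wz": 0},
  {"tx": -0.04, "ty": -0.09, "tz": 0.16, "wx": 0, "wy": 0, "wz": 0},
  {"tx": -0.04, "ty": -0.09, "tz": 0.16, "wx": 0, "wy": 0, "wz": 0},
  {"tx": -0.04, "ty": -0.09, "tz": 0.16, "wx": 0, "wy": 0, "wz": 0},
  {"tx": -0.04, "ty": -0.09, "tz": 0.16, "wx": 0, "wy": 0, "wz": 0},
])

```text
t: 16.28
ee_pos: [0.4698, -0.079, 0.1659]
orientation: [-0.947, 1.549, -1.548]
ft_force: [0.5, -0.2, -0.7]
grip_width: 0.0579
```

```bash
python3 - <<'E'
from look import *
from meas import *
im,k=look('w10.png',{'large_disc':.01,'small_disc':.022,'tap_a':.036})
h=cv2.cvtColor(im,cv2.COLOR_RGB2HSV);m=h[...,2]<110;m[280:]=0
[print('dark',x) for x in seg(im,m,.036,k,15) if x[0]<5000]
m=(h[...,1]<40)&(h[...,2]>150);m[280:]=0
[print('bright@.034',x) for x in seg(im,m,.034,k,100)]
cv2.imwrite('pics/c10.png',cv2.resize(im[0:300,160:560,::-1],(800,600)))
E
```

```text
t 16.2833 tcp [ 0.4698 -0.079   0.1659] jaw ang -0.4734 q [-0.33 -0.04  1.72  0.    1.45  0.14]
small_disc 0.69 [313.   87.8] [0.5108 0.0121 0.022 ]
tap_a 0.9 [229.9 145.8] [0.4385 0.0038 0.036 ]
tap_a 0.75 [397.7  25.6] [0.5787 0.0197 0.036 ]
dark (np.int32(2619), array([621. ,  73.7]), array([ 0.7043, -0.0778,  0.036 ]))
dark (np.int32(68), array([221.8,  24.8]), array([0.4744, 0.0736, 0.036 ]))
dark (np.int32(65), array([400.9,  24. ]), array([0.5809, 0.0196, 0.036 ]))
dark (np.int32(175), array([390.2,  36.7]), array([0.5715, 0.0159, 0.036 ]))
dark (np.int32(186), array([233.4,  37.1]), array([0.4775, 0.0638, 0.036 ]))
dark (np.int32(24), array([637.1,  38.5]), array([ 0.7193, -0.0609,  0.036 ]))
dark (np.int32(483), array([312.,  89.]), array([0.5095, 0.0108, 0.036 ]))
dark (np.int32(1377), array([314.3,  92.7]), array([0.5099, 0.0079, 0.036 ]))
dark (np.int32(78), array([382.5, 142.3]), array([ 0.5386, -0.0446,  0.036 ]))
dark (np.int32(85), array([243. , 143.7]), array([0.4478, 0.0008, 0.036 ]))
dark (np.int32(50), array([394.2, 146.8]), array([ 0.545 , -0.0514,  0.036 ]))
dark (np.int32(49), array([230.7, 147.4]), array([0.4384, 0.0026, 0.036 ]))
dark (np.int32(62), array([638.2, 247.5]), array([ 0.6857, -0.2105,  0.036 ]))
```

View pics/c10.png

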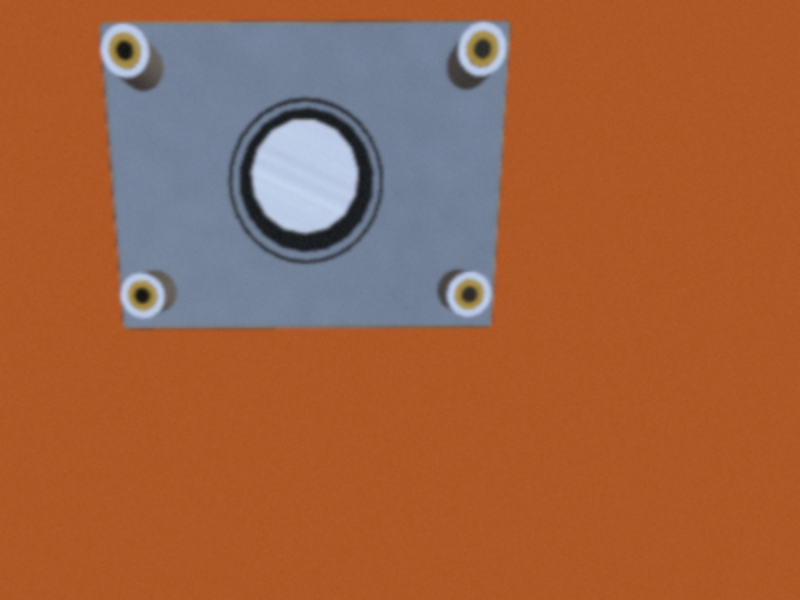

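The discs are concentric in the ring: small at (305,176), ring at (307,180) in the crop. From the four taps, the housing centre is (0.5098, 0.0113) and yaw −0.469. Next, the cover.

move_arm([
  {"tx": -0.008, "ty": -0.025, "tz": 0.004, "wx": 0, "wy": 0, "wz": -0.119},
  {"tx": -0.016, "ty": -0.05, "tz": 0.008, "wx": 0, "wy": 0, "wz": -0.238},
  {"tx": -0.024, "ty": -0.075, "tz": 0.012, "wx": 0, "wy": 0, "wz": -0.357},
  {"tx": -0.032, "ty": -0.1, "tz": 0.016, "wx": 0, "wy": 0, "wz": -0.476},
  {"tx": -0.04, "ty": -0.125, "tz": 0.02, "wx": 0, "wy": 0, "wz": -0.595},
  {"tx": -0.048, "ty": -0.15, "tz": 0.024, "wx": 0, "wy": 0, "wz": -0.714},
  {"tx": -0.056, "ty": -0.175, "tz": 0.028, "wx": 0, "wy": 0, "wz": -0.833},
  {"tx": -0.064, "ty": -0.2, "tz": 0.03, "wx": 0, "wy": 0, "wz": -0.952},
  {"tx": -0.07, "ty": -0.23, "tz": 0.03, "wx": 0, "wy": 0, "wz": -1.067},
  {"tx": -0.07, "ty": -0.23, "tz": 0.03, "wx": 0, "wy": 0, "wz": -1.067},
], jaw=0.05)

```text
t: 17.32
ee_pos: [0.399, -0.3128, 0.1952]
orientation: [-0.024, 2.211, -2.212]
ft_force: [0.8, 0.6, -0.5]
grip_width: 0.0501
```

move_arm([
  {"tx": 0, "ty": 0, "tz": 0, "wx": 0, "wy": 0, "wz": 0},
  {"tx": 0, "ty": 0, "tz": 0, "wx": 0, "wy": 0, "wz": 0},
])

```text
t: 17.48
ee_pos: [0.4, -0.3088, 0.1954]
orientation: [-0.036, 2.207, -2.204]
ft_force: [-0.2, -0.8, 0.3]
grip_width: 0.0499
```

```bash
python3 - <<'E'
from look import *
from meas import *
im,k=look('w11.png',{'hole_a':.005,'cover':0})
h=cv2.cvtColor(im,cv2.COLOR_RGB2HSV)
r=max(regions_of('cover','wrist'),key=lambda r:r['p']);ys,xs=np.where(r['region']);print(r['p'],xs.min(),xs.max(),ys.min(),ys.max())
box=np.zeros(h.shape[:2],bool);box[ys.min():ys.max(),xs.min():xs.max()]=1
inn=cv2.morphologyEx(((h[...,1]<90)&(h[...,2]>110)&box).astype(np.uint8),cv2.MORPH_CLOSE,np.ones((25,25)))
m=(h[...,1]>110)&(h[...,2]>50)&(cv2.erode(inn,np.ones((3,3)))>0)
[print('hole',x) for x in seg(im,m,.005,k,25)]
m=(h[...,2]<70)&(inn>0)
[print('dark@.039',x) for x in seg(im,m,.039,k,100)]
cv2.imwrite('pics/c11.png',im[:,:,::-1])
E
```

```text
t 17.4833 tcp [ 0.4    -0.3088  0.1954] jaw ang -1.5385 q [-0.81  0.01  1.62  0.    1.51  0.73]
hole_a 0.9 [273.3  22.9] [ 0.5502 -0.2672  0.005 ]
hole_a 0.75 [366.1 167.9] [ 0.4375 -0.3499  0.005 ]
hole_a 0.66 [456.9 266. ] [ 0.3465 -0.4445  0.005 ]
hole_a 0.63 [378.7 374.8] [ 0.2198 -0.3786  0.005 ]
cover 0.92 [414.6 321.7] [ 0.2819 -0.4115  0.    ]
cover 0.82 [324.8  99.6] [ 0.4939 -0.3108  0.    ]
0.68 254 391 0 186
hole (np.int32(106), array([371.2,  18.7]), array([ 0.5557, -0.3457,  0.005 ]))
hole (np.int32(103), array([272.8,  20.4]), array([ 0.5519, -0.2668,  0.005 ]))
hole (np.int32(155), array([323.4, 118.2]), array([ 0.4786, -0.3101,  0.005 ]))
hole (np.int32(74), array([279.5, 169.6]), array([ 0.4335, -0.2724,  0.005 ]))
hole (np.int32(76), array([367.8, 168.4]), array([ 0.4372, -0.3514,  0.005 ]))
dark@.039 (np.int32(297), array([323.1, 119.4]), array([ 0.4777, -0.3095,  0.039 ]))
```

View pics/c11.png

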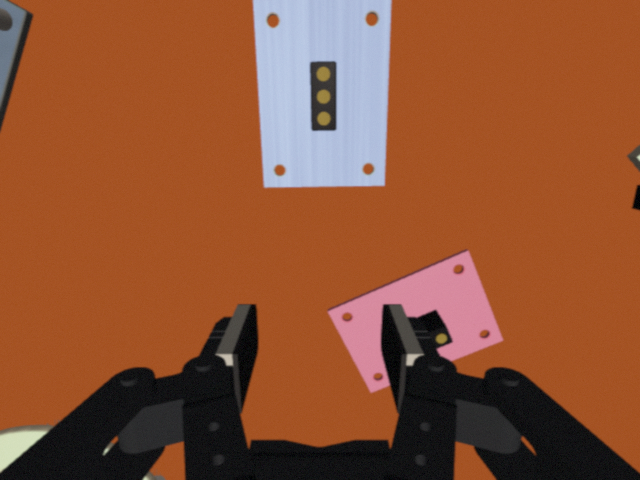

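View: cover at (324,96) with holes at (273,20), (371,19), (280,170) and (368,168). The pink look-alike is at (415,320). The cover centre is (0.4946, −0.309) and yaw 0.048.

move_arm([
  {"tx": 0.03, "ty": 0, "tz": 0, "wx": 0, "wy": 0, "wz": 0.0155},
  {"tx": 0.065, "ty": 0, "tz": -0.01, "wx": 0, "wy": 0, "wz": 0.0155},
  {"tx": 0.09, "ty": 0, "tz": -0.03, "wx": 0, "wy": 0, "wz": 0.0155},
  {"tx": 0.0946, "ty": 0, "tz": -0.06, "wx": 0, "wy": 0, "wz": 0.0155},
  {"tx": 0.0946, "ty": 0, "tz": -0.09, "wx": 0, "wy": 0, "wz": 0.0155},
  {"tx": 0.0946, "ty": 0, "tz": -0.12, "wx": 0, "wy": 0, "wz": 0.0155},
  {"tx": 0.0946, "ty": 0, "tz": -0.15, "wx": 0, "wy": 0, "wz": 0.0155},
  {"tx": 0.0946, "ty": 0, "tz": -0.175, "wx": 0, "wy": 0, "wz": 0.0155},
  {"tx": 0.0946, "ty": 0, "tz": -0.192, "wx": 0, "wy": 0, "wz": 0.0155},
  {"tx": 0.0946, "ty": 0, "tz": -0.2, "wx": 0, "wy": 0, "wz": 0.0155},
])

```text
t: 18.52
ee_pos: [0.4937, -0.3079, -0.0066]
orientation: [-0.055, 2.201, -2.196]
ft_force: [0.6, 0.1, 0.2]
grip_width: 0.0501
```

move_arm([
  {"tx": 0, "ty": 0, "tz": 0, "wx": 0, "wy": 0, "wz": 0},
  {"tx": 0, "ty": 0, "tz": 0, "wx": 0, "wy": 0, "wz": 0},
  {"tx": 0, "ty": 0, "tz": 0, "wx": 0, "wy": 0, "wz": 0},
  {"tx": 0, "ty": 0, "tz": 0, "wx": 0, "wy": 0, "wz": 0},
  {"tx": 0, "ty": 0, "tz": 0, "wx": 0, "wy": 0, "wz": 0},
  {"tx": 0, "ty": 0, "tz": 0, "wx": 0, "wy": 0, "wz": 0},
  {"tx": 0, "ty": 0, "tz": 0, "wx": 0, "wy": 0, "wz": 0},
  {"tx": 0, "ty": 0, "tz": 0, "wx": 0, "wy": 0, "wz": 0},
], jaw=0.01, newtons=60)

```text
t: 19.18
ee_pos: [0.4951, -0.3098, -0.0027]
orientation: [-0.049, 2.196, -2.198]
ft_force: [-0.4, 1.3, 8.8]
grip_width: 0.0187
```

move_arm([
  {"tx": 0, "ty": 0, "tz": 0.003, "wx": 0, "wy": 0, "wz": 0},
  {"tx": 0, "ty": 0, "tz": 0.008, "wx": 0, "wy": 0, "wz": 0},
  {"tx": 0, "ty": 0, "tz": 0.018, "wx": 0, "wy": 0, "wz": 0},
  {"tx": 0, "ty": 0, "tz": 0.033, "wx": 0, "wy": 0, "wz": 0},
  {"tx": 0, "ty": 0, "tz": 0.05, "wx": 0, "wy": 0, "wz": 0},
  {"tx": 0, "ty": 0, "tz": 0.065, "wx": 0, "wy": 0, "wz": 0},
  {"tx": 0, "ty": 0, "tz": 0.075, "wx": 0, "wy": 0, "wz": 0},
  {"tx": 0, "ty": 0, "tz": 0.08, "wx": 0, "wy": 0, "wz": 0},
  {"tx": 0, "ty": 0, "tz": 0.08, "wx": 0, "wy": 0, "wz": 0},
  {"tx": 0, "ty": 0, "tz": 0.08, "wx": 0, "wy": 0, "wz": 0},
])

```text
t: 20.02
ee_pos: [0.4943, -0.3093, 0.0756]
orientation: [-0.051, 2.198, -2.198]
ft_force: [0.2, -0.8, -2.5]
grip_width: 0.0187
```

```bash
cat > cov.py <<'E'
from look import *
from meas import *
def cov(fn,H):
    im,k=look(fn,{'hole_a':H,'tap_a':.036})
    s=telemetry.get_state();print('width',s['grip_width'],'f',np.round(s['ft_force'],1))
    h=cv2.cvtColor(im,cv2.COLOR_RGB2HSV)
    m=(h[...,1]<90)&(h[...,2]>150)
    n,l,st,c=cv2.connectedComponentsWithStats(m.astype(np.uint8));
    for i in range(1,n):
        if st[i,4]>1500: print('plate',st[i],c[i].round(1))
    return im,k,h
E
python3 - <<'E'
from cov import *
cov('w12.png',.083)
E
```

```text
t 20.0167 tcp [ 0.4943 -0.3093  0.0756] jaw ang -1.5245 q [-0.69  0.25  1.6   0.    1.29  0.83]
hole_a 0.89 [221.  167.7] [ 0.5522 -0.2682  0.083 ]
hole_a 0.73 [486.1 436.7] [ 0.4257 -0.396   0.083 ]
width 0.018978182064634412 f [ 0.2 -0.8 -2.4]
plate [  176   128   286   242 49751] [318.7 227.4]
plate [ 284  397   72   43 2577] [319.1 421.2]
```

Held (2.4 N weight). I carry it over the housing, turning −0.515.

move_arm([
  {"tx": 0.001, "ty": 0.015, "tz": 0, "wx": 0, "wy": 0, "wz": -0.03},
  {"tx": 0.002, "ty": 0.045, "tz": 0, "wx": 0, "wy": 0, "wz": -0.08},
  {"tx": 0.004, "ty": 0.08, "tz": 0, "wx": 0, "wy": 0, "wz": -0.14},
  {"tx": 0.006, "ty": 0.115, "tz": 0, "wx": 0, "wy": 0, "wz": -0.2},
  {"tx": 0.008, "ty": 0.15, "tz": 0, "wx": 0, "wy": 0, "wz": -0.26},
  {"tx": 0.01, "ty": 0.185, "tz": 0, "wx": 0, "wy": 0, "wz": -0.32},
  {"tx": 0.011, "ty": 0.22, "tz": 0, "wx": 0, "wy": 0, "wz": -0.38},
  {"tx": 0.013, "ty": 0.255, "tz": 0, "wx": 0, "wy": 0, "wz": -0.44},
  {"tx": 0.014, "ty": 0.285, "tz": 0, "wx": 0, "wy": 0, "wz": -0.49},
  {"tx": 0.015, "ty": 0.305, "tz": 0, "wx": 0, "wy": 0, "wz": -0.515},
])

```text
t: 21.0
ee_pos: [0.5088, -0.0017, 0.0754]
orientation: [-0.469, -1.959, 1.959]
ft_force: [0.8, -0.7, -2.8]
grip_width: 0.0188
```

move_arm([
  {"tx": 0.0, "ty": 0.01, "tz": 0, "wx": 0, "wy": 0, "wz": 0},
  {"tx": 0.0, "ty": 0.0155, "tz": 0, "wx": 0, "wy": 0, "wz": 0},
  {"tx": 0.0, "ty": 0.0155, "tz": -0.005, "wx": 0, "wy": 0, "wz": 0},
  {"tx": 0.0, "ty": 0.0155, "tz": -0.012, "wx": 0, "wy": 0, "wz": 0},
  {"tx": 0.0, "ty": 0.0155, "tz": -0.018, "wx": 0, "wy": 0, "wz": 0},
  {"tx": 0.0, "ty": 0.0155, "tz": -0.02, "wx": 0, "wy": 0, "wz": 0},
  {"tx": 0.0, "ty": 0.0155, "tz": -0.02, "wx": 0, "wy": 0, "wz": 0},
  {"tx": 0.0, "ty": 0.0155, "tz": -0.02, "wx": 0, "wy": 0, "wz": 0},
])

```text
t: 21.67
ee_pos: [0.5094, 0.0106, 0.0557]
orientation: [-0.468, -1.96, 1.96]
ft_force: [0.4, 0.6, -1.7]
grip_width: 0.0187
```

```bash
python3 - <<'E'
from cov import *
im,k,h=cov('w13.png',.06)
t=imaging.read_camera('top');kt=imaging.calibration('top')
for r in landmark_of('hole_a','top')[:6]:print('top hole',round(r['p'],2),r['position'],ray('top',r['position'],.058,kt).round(4))
a=cv2.resize(im[60:360,120:520,::-1],(800,600));b=cv2.resize(t[190:300,270:390,::-1],(300,275),interpolation=cv2.INTER_CUBIC)
a[325:,500:]=b
cv2.imwrite('pics/c13.png',a)
E
```

```text
t 21.6667 tcp [0.5094 0.0106 0.0557] jaw ang -2.0402 q [-0.13  0.12  1.79  0.    1.23  1.91]
hole_a 0.78 [222.3 169.5] [0.5792 0.0181 0.06  ]
tap_a 0.75 [230.  160.9] [0.581  0.0195 0.036 ]
width 0.01872379344337762 f [ 0.3  0.2 -1.8]
plate [  177   128   286   242 49982] [318.7 227.1]
plate [ 284  398   72   42 2576] [319.1 421.2]
top hole 0.96 [501.8, 309.5] [ 0.3497 -0.4169  0.058 ]
top hole 0.75 [481.6, 359.5] [ 0.2288 -0.363   0.058 ]
```

No more pictures to view, so I'll work from numbers: find the cover's holes in the wrist image by segmentation.

```bash
python3 - <<'E'
from cov import *
for fn in('w12.png','w13.png'):
  im=cv2.imread('pics/'+fn);h=cv2.cvtColor(im,cv2.COLOR_BGR2HSV)
  b=((h[...,1]<90)&(h[...,2]>150)).astype(np.uint8)
  cs,hi=cv2.findContours(b,cv2.RETR_CCOMP,cv2.CHAIN_APPROX_NONE)
  big=max(range(len(cs)),key=lambda i:cv2.contourArea(cs[i]))
  hull=cv2.approxPolyDP(cv2.convexHull(cs[big]),6,True)[:,0];print(fn,'outline',hull.tolist())
  for i,c in enumerate(cs):
    if hi[0][i][3]==big and cv2.contourArea(c)>40:
      e=cv2.fitEllipse(c) if len(c)>5 else None
      print(cv2.contourArea(c),np.round(e[0],1),np.round(e[1],1))
im=cv2.imread('pics/w13.png');h=cv2.cvtColor(im,cv2.COLOR_BGR2HSV)
np.set_printoptions(linewidth=250)
print(h[150:186:2,206:240:2,2]);print(h[150:186:2,206:240:2,1]);print(h[150:186:2,206:240:2,0])
E
```

```text
w12.png outline [[461, 129], [435, 359], [423, 369], [215, 369], [202, 359], [178, 128]]
582.0 [419.7 166.7] [25.5 29.3]
563.0 [218.6 167. ] [25.3 28.6]
w13.png outline [[462, 129], [435, 359], [423, 369], [215, 369], [201, 357], [178, 128]]
94.0 [410.6 162.5] [ 7.1 17.4]
191.5 [225.  163.2] [12.2 20.2]
398.0 [422.1 167.2] [21.  30.1]
252.5 [216.5 167.4] [21.7 26.7]
[[208 206 201 199 199 201 203 204 206 203 201 203 203 200 198 200 203]
 [209 209 203 197 189 182 184 194 200 206 203 203 204 198 200 200 204]
 [208 203 183 153 150 148 151 156 158 173 196 202 203 202 202 202 203]
 [204 172 152 132 157 192 160 146 143 146 155 189 202 201 203 202 204]
 [184 157 126 121 192 199 150 143 136  75  89 149 191 204 201 201 205]
 [161 136  95 144 189 199 153 142 132  60  25  89 152 196 201 201 204]
 [159  93 113 149 193 201 160 141 138  80  19  30 118 174 200 204 203]
 [152  80 130 149 169 201 177 143 139 117  42  20  74 157 197 201 205]
 [142  72 125 148 151 199 200 149 143 136 116  73  65 145 193 199 206]
 [145  73 121 150 140 190 202 190 148 140 141 136 133 155 186 202 205]
 [159  86 100 145 131
[... 2405 characters left out ...]
 10  10 164 110 110  20  22  23  22  21  19  39 109 111 110]
 [ 23  14  10  11   6 111 111 109  19  23  22  22  23  29 109 111 111]
 [ 25  15   9  11   9 112 110 110 112  21  23  22  23  34 109 110 111]
 [ 44  35  11  11  10 110 109 110 110 111 110  15  23  60 110 110 111]
 [ 87  48  30  11  10  90 108 109 110 111 112 110 104  92 111 111 111]
 [107  63  48  26  12  96 108 107 110 111 110 107  88 108 111 111 111]
 [110 108  72  60  49  30 120 110 107 107 101  82 106 110 112 110 111]
 [111 110 109  85  69  76  73  64  72  80  85 108 110 110 110 111 112]
 [112 111 110 110 107 101  92  90  97 106 108 110 111 111 111 111 110]
 [111 109 110 111 112 110 110 110 110 110 110 110 110 109 110 110 111]]
```

```bash
python3 - <<'E'
from h import *
k=imaging.calibration('wrist');K=k['camera_matrix'];E=k['extrinsics'];s,M=tool();print(s['ee_pos'],s['t'])
c=-E[:3,:3].T@E[:3,3];print('cam',c)
for z in(.058,.0634,.068):
  a=ray('wrist',(218.6,167),z,k);b=ray('wrist',(419.7,166.7),z,k);mid=(a+b)/2;d=b-a;L=np.linalg.norm(d)
  # far hole pair is at cover +-x side? direction d across; centre lies toward the tool
  print(z,a.round(4),b.round(4),'L',L.round(4),'dir',np.arctan2(d[1],d[0]).round(4),'mid-tcp in tool',(M.T@(mid-s['ee_pos'])).round(4))
for p in((461.5,129),(178,128)): print(ray('wrist',p,.0634,k).round(4))
print(ray('wrist',(227,161),.036,k),ray('wrist',(412.5,161),.036,k))
E
```

```text
[0.50955716 0.01105848 0.05612813] 21.9167
cam [ 0.57896314 -0.02479415  0.21826344]
0.058 [0.5809 0.0201 0.058 ] [ 0.5441 -0.053   0.058 ] L 0.0818 dir -2.0377 mid-tcp in tool [-0.0597 -0.0018  0.0007]
0.0634 [0.5808 0.0185 0.0634] [ 0.5452 -0.0521  0.0634] L 0.0791 dir -2.0377 mid-tcp in tool [-0.0603 -0.0072  0.0007]
0.068 [0.5808 0.0173 0.068 ] [ 0.5462 -0.0513  0.068 ] L 0.0767 dir -2.0377 mid-tcp in tool [-0.0608 -0.0118  0.0007]
[ 0.5512 -0.0717  0.0634]
[0.6004 0.0247 0.0634]
[0.5817549  0.02133115 0.036     ] [ 0.54317779 -0.05492618  0.036     ]
```

```bash
python3 - <<'E'
from h import *
from scipy.optimize import brentq
k=imaging.calibration('wrist')
for l,r in(((178,128),(461.5,128.5)),((201.5,358),(435,358))):
  f=lambda z:np.linalg.norm(ray('wrist',l,z,k)-ray('wrist',r,z,k))-.110
  z=brentq(f,0,.15);print(z,((ray('wrist',l,z,k)+ray('wrist',r,z,k))/2).round(4))
s=telemetry.get_state();print(s['t'],s['ee_pos'],np.round(s['qvel'],3),s['grip_width'],s['ft_force'])
E
```

```text
0.06085947725967889 [ 0.5759 -0.0235  0.0609]
0.060369570143336194 [0.4836 0.0239 0.0604]
21.9167 [0.50955716 0.01105848 0.05612813] [ 0.001  0.     0.     0.003  0.    -0.002] 0.01869056441783004 [-0.42169876  0.40716875 -1.47251305]
```

The cover is level to 0.5 mm over 100 mm, with its underside about 20 mm above the standoffs and its holes within about 1 mm of the taps. Handing in.

```bash
python3 -c "
from rig import close_job; print(close_job())"
```

```text
the job is handed in; nothing more can be done
None
```

I laid the large disc in the ring and the small disc on top of it. I then gripped the rear cover by its terminal block and handed in at about 22 s of robot time, holding it over the standoffs. The hand-in gives no verdict.

- **Discs:** the last wrist picture, taken after I let go of the small disc, shows ring, large disc and small disc concentric to within about 1–2 mm. I did not look at the discs again once the cover was above them.
- **Cover:**
  - **Height:** its underside was about 20 mm above the standoffs by the image. From the tool height it came out at about 22 mm.
  - **Level:** it was level to about 0.5 mm over 100 mm.
  - **Alignment:** its yaw was within about 0.003 rad of the housing. I measured the two far holes within about 1 mm of their threaded holes. The fingers hid the other two, so I inferred those from the centre and yaw.
  - **Grip:** the grip read 18.7 mm and the joints were still.

**What disagreed or went wrong:**
- **First grasp missed:** the first close on the large disc passed above it, because the pad tips sat well behind the reported tool point (about 8–26 mm, depending on the opening). I went lower under force watch and it held.
- **Grip width:** readings were 1–2 mm under the true sizes.
- **Finger contact:** the fingertips pressed lightly on the bench and on the cover plate while closing, at under 10 N. The small disc was set down with about 11 N.
- **Top camera:** with the cover in place, the top-camera network reported only the pink look-alike's holes, so the final alignment rests on the wrist camera.

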